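Plug the relay into its socket and pull-test it

TASK

Plug the loose clear-cased relay into the empty relay socket on the mounting panel: line its long foot up with the socket and press it straight down, firmly but without slamming it, until it is fully home and both steel spring clips have snapped over its shoulders. Then prove that the clips hold it: pull it straight up with about 15 newtons for a good second, and never with as much as 30 newtons, which would overstrain them. Let it back down fully home and release it, leaving the other things on the bench where they are.

Things in the scene. Friction and masses are not known exactly. Their poses are not given: they have to be found in the camera images.
- relay_mid (a point): centre of the relay's clear case: grip it here from above, across y (28 mm). The relay stands upright at the start, this point 40 mm above its blade tips. The case is 29 mm in x, 28 mm in y, 38 mm high; 70 to 120 g. It may be plugged in either way round (half a turn).
- socket_mouth (a point): centre of the mouth of the black relay socket on the panel, z up, x along the socket's long side. The mouth is a recess 42 mm in x by 30 mm in y, 8 mm deep, with a deeper pocket for the blades: 1 mm to spare round the relay's foot. Fully home, relay_mid is 25 mm above this point.
- relay: the relay, 59 mm high; origin between its blade tips. From below: brass blades 7 mm long (within 28 x 18 mm, solid), a black foot 14 mm high, 40 mm in x, 28 mm in y, lower edge bevelled, then the clear case. The foot's flat shoulders at its two x ends are what the clips hold.
- socket: the relay socket, fast on the panel, 80 mm in x, 42 mm in y, with a steel spring clip at each x end of its mouth; origin at the centre of its underside, 20 mm below socket_mouth, same axes. Snapping in takes about 15 to 20 N; under an upward pull the clips yield by some 2 mm at 15 N and let go at about 40 N.
- panel: aluminium mounting panel, 170 mm in x by 260 mm in y, 3 mm thick, lying fast on the bench, with a rail, two black terminal blocks (tops 58 mm above the bench) and a grey slotted duct (33 mm high); origin at the centre of its underside
- clip_near (a joint): outward deflection (m) of the bent steel clip at the socket's -x end; 0 at rest, about 0.0025 while the relay's foot passes its nose. The clip is 12 mm wide in y and reaches 26 mm above socket_mouth; its upper leaf slopes to guide the foot in, its nose is 9 mm above socket_mouth, 17.5 mm from the centre.
- clip_far (a joint): the same for the clip on the socket's +x end
- screwdriver_b: red-handled screwdriver, 160 mm long, a bystander lying in front of the work; origin at the centre of its underside
- motor_controller: grey controller box, 66x114x36 mm, a bystander lying beyond the relay and the panel; origin at the centre of its underside
- pliers_green: pliers with green handles, 168x56x14 mm, a bystander lying left of the relay; origin at the centre of its underside
Mind the look-alikes: they are no part of the job. What is shaped like the relay but purple or red is not meant.

How it is judged:
By the outcome, as a careful person would: the job done as asked, in the order asked, and still so for the second after the job is handed in, with the robot touching nothing.
It also fails if it takes over 51 s, if anything falls off the work surface, if the arm or the gripper's body presses on something with over 40 N, if the wrist force passes 120 N, or if a joint passes its speed limit or range.

ROBOT

A 7-joint arm with a two-finger parallel gripper is mounted at the origin on a cart in front of the work surface, level with it; the furniture and walls round the work are solid. World frame = base frame: x ahead of the robot, y to its left, z up, the work surface at z = 0. Lengths are in mm, angles in rad, forces in N, time in s.
With the tool pointing down it reaches from about 400 to 875 mm from the base axis. Payload 4.4 kg.
Tool frame: the origin (TCP) lies on the centre line of the jaws, within the pads' length; the fingertips stand 14 mm ahead of it and the grasp point (between the pads) lies 5 mm behind it; z points along the fingers, x is the direction in which the jaws open and shut, and the axes are right-handed (so a half turn about z gives the same grasp; the last joint's range is limited). The gripper opens to 85 mm and grips with 20 to 120 N. Pads are 22 mm wide; open, the fingers measure 114 mm over their backs; the gripper's body (76 mm by 85 mm) begins 54 mm behind the grasp point. The pads swing forward as they close: fully open they stand 13 mm farther back than shut.
Start: joints at [-1.394, 0.628, 0.038, 1.517, -0.027, 0.996, -0.02], TCP at [156.249, 630.955, 245.313] pointing down, gripper open.
Joint ranges: [-3.06, 3.06], [-0.37, 2.12], [-1.25, 1.32], [0.18, 2.47], [-1.1, 4.24], [0.23, 1.98], [-2.94, 2.94]. Speed limits (rad/s): [2.57, 2.57, 3.14, 3.14, 3.14, 3.14, 3.14].

INTERFACE

Orientations are given as [roll, pitch, yaw] about the fixed x, y, z axes, in that order (R = Rz(yaw) Ry(pitch) Rx(roll)).
In Python, from cell import ctrl gives the robot as it stands.
- The arm moves only by the tool send_rows, never from a script. Its argument "commands" is a list of rows, each a list of 5 numbers: the finger opening in mm, from 0 to 85.4, then the shift along the tool's x, y, z in mm, then the turn about the tool's z in degrees. In form: [[grip, x, y, z, roll], ...]. A call has 1 to 5 rows; each row is the pose to reach, as a shift and turn from the pose measured when the call began, along the tool's axes at that moment; what a row does not reach only later rows make up. A row lasts 1/10 s, in which the tool goes at most 50 mm and 8.59 degrees, less where a joint would pass 70% of its speed; a pose out of reach is approached as far as the arm can. A call with a gripper value outside its range is refused whole. The fingers move at their own pace and stop on an object; the grip force is fixed at half the most. Time passes only in rows, so rows that repeat a pose let the fingers close. It gives the time, the measured TCP pose, the force and the opening at its end, in the units of the state.
- ctrl.read_state(): the state, without advancing time (a new reading comes with each control period).
- ctrl.get_image(name): name is "side" or "top"; returns the picture (400x640x3 uint8, red, green, blue); there is no depth.
- ctrl.camera_params(name): a dict with "fx", "fy", "cx", "cy" (pixels), "k1" (the pictures are not rectified: a ray, as slopes to the right and down, at radius r is drawn at 1 + k1 r^2 times it, then the intrinsics apply), "cam_to_world" (4x4, takes a point from camera to world coordinates). Camera axes: x right, y down, z forward; pixel columns grow to the right and rows downward; lengths in mm; the calibration is good to about 2 mm. A picture is of the moment at which its call begins. camera_params takes no time and is no camera call.
- ctrl.finish_job(): hands the job in, once; it reports no verdict.
The state is a dict: "clock": time; "qpos": joint angles; "qd": joint speeds; "tau": joint torques, N m; "eef_pos": TCP position; "tool_rot": TCP orientation; "force": force on the tool from outside, world axes, zero at the start; "torque": the same for the moment, N m; "width": finger opening in mm.
Only numpy, scipy, OpenCV 4.12 (cv2) and the standard library are available. Lean on these libraries where they do the work, as an engineer would, in place of code of your own. Each camera call takes 0.05 s, during which the arm holds its last target.

## Working session

There is one attempt and no reset: what is moved stays moved. The work goes in short steps, Python scripts to look and compute and a tool call to move; the robot and the scene stay as the last step left them, time stands still between calls to the robot, and variables do not carry over. Pictures are saved under pics/ and viewed, and the job is handed in when it is done.

Besides the shell and the picture viewer there is one more tool, called in YAML: its name, and indented under it one key for each argument. send_rows: Moves the arm, as the interface text tells. Its arguments: {"type":"object","properties":{"commands":{"type":"array"}},"required":["commands"]}

```bash
mkdir -p pics; ls; python3 - <<'E'
from cell import ctrl
import cv2,numpy as np
print(ctrl.read_state())
for n in("side","top"):
    print(n,ctrl.camera_params(n))
    cv2.imwrite(f"pics/{n}0.png",ctrl.get_image(n)[:,:,::-1])
E
```

```text
pics
{'clock': 0.0, 'qpos': array([-1.39384071,  0.62933074,  0.03842557,  1.51840165, -0.0270061 ,
        0.99628878, -0.01999051]), 'qd': array([ 0.00176863,  0.0009946 ,  0.00077653, -0.00130797,  0.00156245,
       -0.00110784,  0.00079144]), 'tau': array([-9.81789890e-04, -5.63393354e+01,  1.22504298e+00, -1.93437731e+01,
        1.06694808e-02,  1.09141695e-02, -3.14308409e-06]), 'eef_pos': array([156.06008157, 630.35636806, 244.38797053]), 'tool_rot': array([3.14158229e+00, 1.91109501e-03, 1.32805937e+00]), 'force': array([ 0.26588832, -0.90234153,  0.47107094]), 'torque': array([-0.00760996,  0.01605625,  0.00172055]), 'width': 85.42195110410279}
side {'fx': 407.63101552157735, 'fy': 407.63101552157735, 'cx': 326.41994331339237, 'cy': 205.4619299840074, 'k1': -0.0077570307008894696, 'cam_to_world': array([[ 8.81938226e-01, -2.08945584e-01,  4.22524211e-01,
         2.08952638e+02],
       [-4.71008276e-01, -3.55780491e-01,  8.07199756e-01,
        -4.93738775e+02],
       [-1.83349531e-02, -9.10912721e-01, -4.12191515e-01,
         3.98946400e+02],
       [ 0.00000000e+00,  0.00000000e+00,  0.00000000e+00,
         1.00000000e+00]])}
top {'fx': 365.0477244467926, 'fy': 365.0477244467926, 'cx': 320.83873863689075, 'cy': 198.74150832548503, 'k1': 0.026957007727540328, 'cam_to_world': array([[-3.54253866e-03, -9.97712820e-01,  6.75024383e-02,
         5.14957671e+02],
       [-9.99347052e-01,  1.10494322e-03, -3.61143926e-02,
         1.98637325e+02],
       [ 3.59572061e-02, -6.75862993e-02, -9.97065279e-01,
         8.88979272e+02],
       [ 0.00000000e+00,  0.00000000e+00,  0.00000000e+00,
         1.00000000e+00]])}
```

View pics/side0.png

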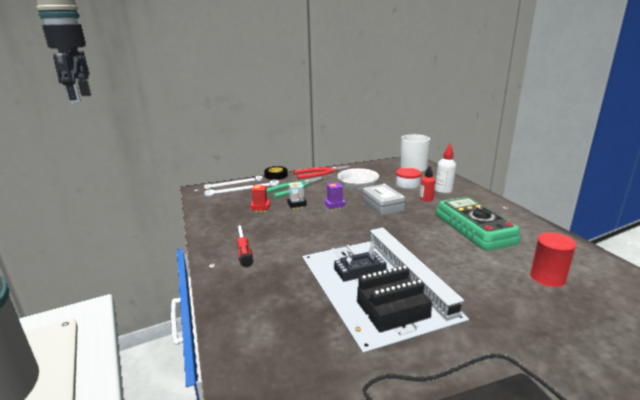

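View pics/top0.png

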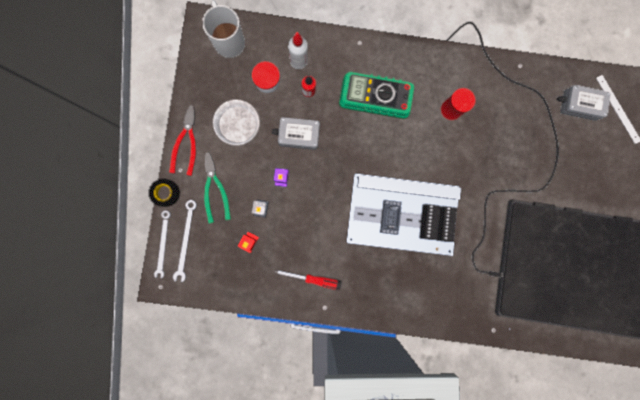

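```bash
python3 - <<'E'
import cv2,numpy as np
t=cv2.imread("pics/top0.png");s=cv2.imread("pics/side0.png")
a=cv2.resize(t[170:265,225:320],(390,390),interpolation=cv2.INTER_CUBIC)
b=cv2.resize(t[165:260,340:465],(400,304),interpolation=cv2.INTER_CUBIC)
b=cv2.copyMakeBorder(b,0,86,0,0,0)
cv2.imwrite("pics/zt.png",np.hstack([a,b]))
a=cv2.resize(s[170:220,240:350],(396,180),interpolation=cv2.INTER_CUBIC)
b=cv2.resize(s[225:355,300:470],(790,604),interpolation=cv2.INTER_CUBIC)[:420]
a=cv2.copyMakeBorder(a,0,0,0,394,0)
cv2.imwrite("pics/zs.png",np.vstack([a,b]))
E
```

```text
(no output)
```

View pics/zt.png

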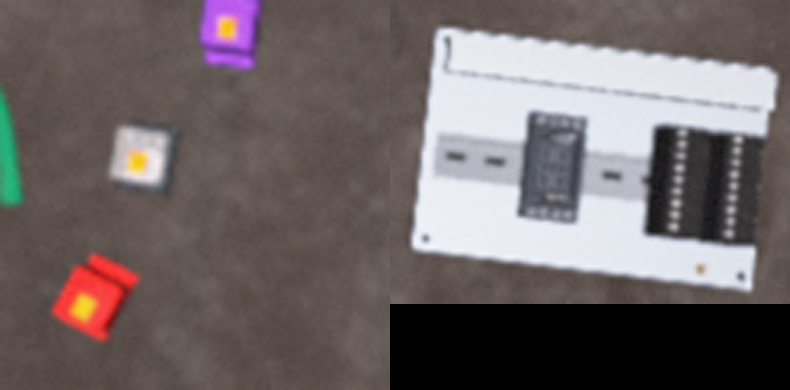

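View pics/zs.png

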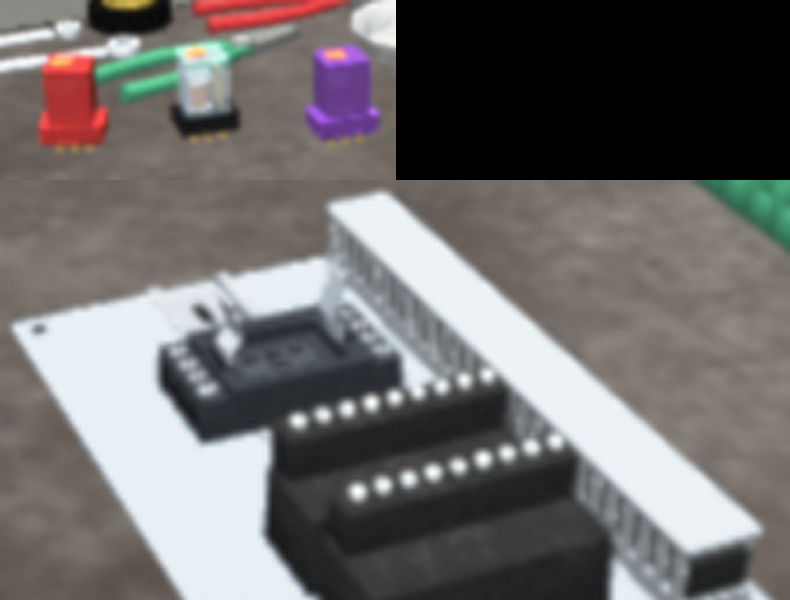

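```bash
cat > h.py <<'E'
import cv2,numpy as np
def ray(P,u,v):
    K=np.array([[P["fx"],0,P["cx"]],[0,P["fy"],P["cy"]],[0,0,1]])
    x=cv2.undistortPoints(np.array([[[u,v]]],float),K,np.array([P["k1"],0,0,0.]))[0,0]
    T=P["cam_to_world"];d=T[:3,:3]@[x[0],x[1],1]
    return T[:3,3],d/np.linalg.norm(d)
def plane(P,u,v,z):
    o,d=ray(P,u,v);return o+d*(z-o[2])/d[2]
def tri(P1,a,P2,b):
    o,d=ray(P1,*a);p,e=ray(P2,*b)
    s=np.linalg.lstsq(np.array([d,-e]).T,p-o,rcond=None)[0]
    x,y=o+s[0]*d,p+s[1]*e
    return (x+y)/2,np.linalg.norm(x-y)
def proj(P,X):
    T=P["cam_to_world"];c=T[:3,:3].T@(np.asarray(X)-T[:3,3]);a=c[:2]/c[2]
    a=a*(1+P["k1"]*(a@a));return np.array([a[0]*P["fx"]+P["cx"],a[1]*P["fy"]+P["cy"]])
def zoom(im,x0,x1,y0,y1,k,name,inter=cv2.INTER_CUBIC):
    z=cv2.resize(im[y0:y1,x0:x1],None,fx=k,fy=k,interpolation=inter)
    for u in range(x0,x1,5):
        cv2.line(z,(int((u-x0+.5)*k),0),(int((u-x0+.5)*k),10 if u%10==0 else 4),(0,0,255),1)
        if u%10==0: cv2.putText(z,str(u),(int((u-x0+.5)*k)+2,12),0,.4,(0,0,255))
    for v in range(y0,y1,5):
        cv2.line(z,(0,int((v-y0+.5)*k)),(10 if v%10==0 else 4,int((v-y0+.5)*k)),(0,0,255),1)
        if v%10==0: cv2.putText(z,str(v),(0,int((v-y0+.5)*k)-2),0,.4,(0,0,255))
    cv2.imwrite(name,z)
E
python3 - <<'E'
from h import *
t=cv2.imread("pics/top0.png");s=cv2.imread("pics/side0.png")
zoom(t,372,408,194,238,13,"pics/zt1.png")
zoom(s,325,392,238,284,11,"pics/zs1.png")
zoom(t,245,276,194,222,18,"pics/zt2.png")
zoom(s,280,315,175,215,14,"pics/zs2.png")
E
```

```text
(no output)
```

View pics/zt1.png

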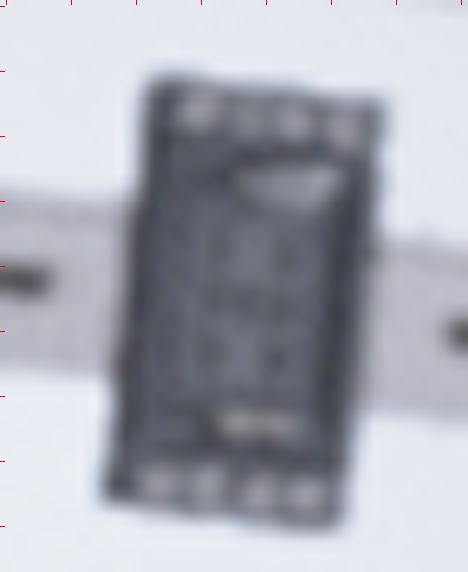

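View pics/zs1.png

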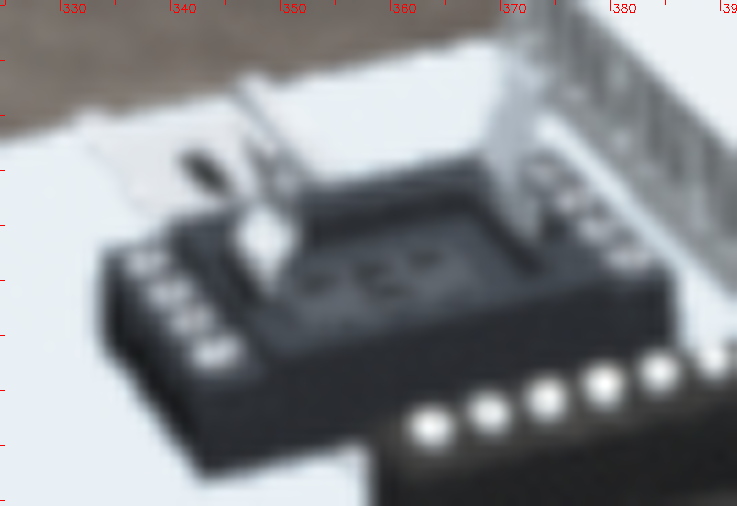

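View pics/zt2.png

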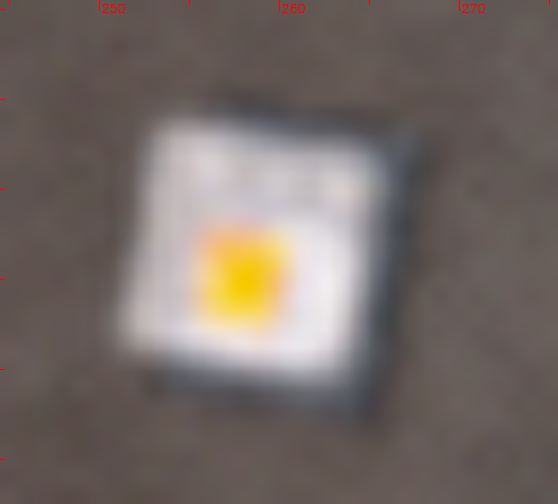

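View pics/zs2.png

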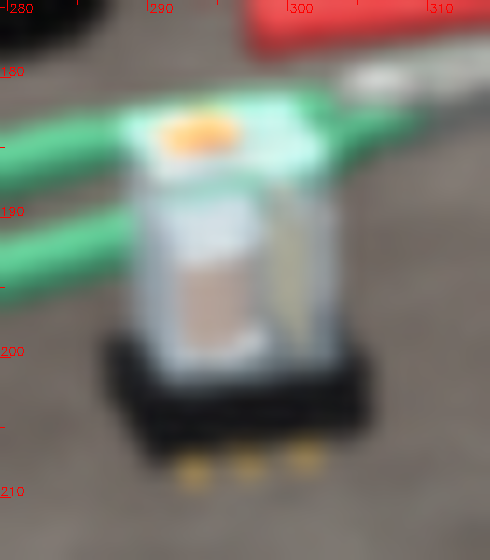

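```bash
python3 - <<'E'
from h import *
from cell import ctrl
T=ctrl.camera_params("top");S=ctrl.camera_params("side")
tf=[(203,108),(250,118),(297,123),(345,130)];tn=[(158,485),(208,490),(260,496),(308,498)]
sn=[(148,258),(170,290),(192,320),(215,352)];sf=[(545,170),(572,198),(600,225),(632,257)]
tp=lambda p:(372+p[0]/13-.5,194+p[1]/13-.5); sp=lambda p:(325+p[0]/11-.5,238+p[1]/11-.5)
N=[];F=[]
for a,b in zip(tn,sn): x,e=tri(T,tp(a),S,sp(b));N.append(x);print("n",x.round(1),round(e,1))
for a,b in zip(tf,sf): x,e=tri(T,tp(a),S,sp(b));F.append(x);print("f",x.round(1),round(e,1))
N=np.mean(N,0);F=np.mean(F,0);print("socket",(N+F)/2,"yaw",np.degrees(np.arctan2(*(F-N)[1::-1])),np.linalg.norm(F-N))
r=[(152,122),(385,150),(355,385),(125,350)]
R=[plane(T,245+x/18-.5,194+y/18-.5,59) for x,y in r]
R=np.array(R);print(R.round(1),R.mean(0))
for i in range(4):
    d=R[(i+1)%4]-R[i];print(np.linalg.norm(d),np.degrees(np.arctan2(d[1],d[0])))
# side: case top + blades check
c=R.mean(0);print(proj(S,c),proj(T,c),proj(S,[c[0],c[1],0]))
E
```

```text
n [497.3  19.4  29.5] 0.3
n [496.1  10.3  29.1] 0.1
n [494.9   1.   29.4] 0.5
n [494.1  -7.7  29. ] 1.2
f [565.2  10.4  29.6] 1.1
f [563.7   1.6  29.5] 0.2
f [562.9  -7.1  29.5] 0.0
f [562.  -16.3  28.9] 0.8
socket [529.52985846   1.45637456  29.31137859] yaw -7.204089798439247 68.39556704937658
[[567.8 322.3  59. ]
 [564.3 293.2  59. ]
 [534.7 296.7  59. ]
 [539.2 325.4  59. ]] [551.50584003 309.38453101  59.        ]
29.347787006586575 -96.98449079778649
29.753342607556647 173.16236768754956
29.03035260959253 81.1353658057195
28.803702309794602 -6.170240630439302
[295.87206959 184.64834924] [258.63110774 207.47812528] [297.10781668 208.05662319]
```

```bash
cat >> h.py <<'E'
def shift(ctrl,tx,ty,tz,yaw_deg):
    from scipy.spatial.transform import Rotation as Ro
    s=ctrl.read_state();R=Ro.from_euler("xyz",s["tool_rot"]).as_matrix()
    d=R.T@(np.array([tx,ty,tz])-s["eef_pos"])
    y=np.degrees(np.arctan2(R[1,0],R[0,0]));dy=(yaw_deg-y+90)%180-90
    print("t",round(s["clock"],2),"pos",s["eef_pos"].round(1),"rpy",np.degrees(s["tool_rot"]).round(2),"w",round(s["width"],1),"F",s["force"].round(1))
    print("shift",d.round(1),"turn",round(-dy,2))
E
python3 -c "
from h import *;from cell import ctrl
shift(ctrl,551.5,309.4,150,82.8)"
```

```text
t 0.1 pos [156.1 630.4 244.5] rpy [-1.800e+02  1.000e-01  7.609e+01] w 85.6 F [ 0.3 -0.4 -0.1]
shift [-216.4  461.    94.8] turn -6.71
```

send_rows:
  commands:
    - [60, -20, 42, 5, -1.3]
    - [60, -40, 84, 10, -2.6]
    - [60, -60, 127, 20, -4]
    - [60, -80, 170, 25, -5.3]
    - [60, -100, 212, 30, -6.7]

```text
clock: 0.6
eef_pos: [339.0, 480.6, 214.0]
tool_rot: [-3.141, 0.003, 1.446]
force: [0.6, 0.8, -0.2]
width: 60.1
```

```bash
python3 -c "
from h import *;from cell import ctrl
shift(ctrl,551.5,309.4,150,82.8)"
```

```text
t 0.6 pos [339.  480.6 214. ] rpy [-1.7998e+02  1.5000e-01  8.2850e+01] w 60.1 F [ 0.6  0.8 -0.2]
shift [-143.3  232.2   64.3] turn 0.05
```

send_rows:
  commands:
    - [60, -25, 41, 10, 0]
    - [60, -50, 82, 20, 0]
    - [60, -75, 123, 32, 0]
    - [60, -100, 163, 42, 0]
    - [60, -122, 198, 52, 0]

```text
clock: 1.1
eef_pos: [522.0, 332.4, 161.4]
tool_rot: [-3.141, 0.004, 1.444]
force: [0.5, 1.3, 0.5]
width: 60.0
```

```bash
python3 -c "
from h import *;from cell import ctrl
shift(ctrl,551.5,309.4,110,82.8)"
```

```text
t 1.1 pos [522.  332.4 161.4] rpy [-179.98    0.21   82.76] w 60.0 F [0.5 1.3 0.5]
shift [-18.9  32.1  51.5] turn -0.04
```

send_rows:
  commands:
    - [60, -9, 16, 20, 0]
    - [60, -19, 32, 40, 0]
    - [60, -19, 32, 51, 0]
    - [60, -19, 32, 51, 0]

```text
clock: 1.5
eef_pos: [549.5, 308.9, 108.5]
tool_rot: [-3.137, 0.006, 1.444]
force: [-0.3, 0.5, -0.5]
width: 60.2
```

```bash
python3 -c "
from h import *;from cell import ctrl
shift(ctrl,551.5,309.4,35,82.8)
t=ctrl.get_image('top')[:,:,::-1];s=ctrl.get_image('side')[:,:,::-1]
zoom(t,225,305,170,230,9,'pics/zt3.png')
zoom(s,255,345,130,220,7,'pics/zs3.png')
"
```

```text
t 1.5 pos [549.5 308.9 108.5] rpy [-179.75    0.33   82.75] w 60.2 F [-0.3  0.5 -0.5]
shift [ 1.1  2.2 73.5] turn -0.05
```

View pics/zs3.png

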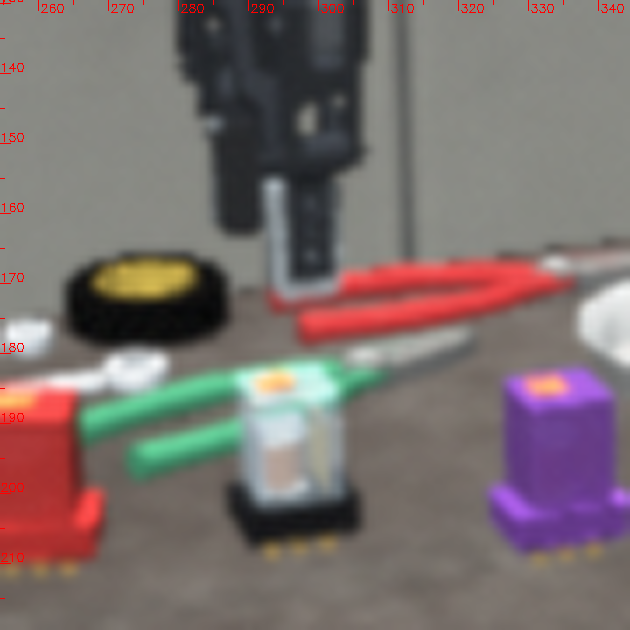

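send_rows:
  commands:
    - [60, 1, 2, 18, 0]
    - [60, 1, 2, 36, 0]
    - [60, 1, 2, 54, 0]
    - [60, 1, 2, 68, 0]
    - [60, 1, 2, 73, 0]

```text
clock: 2.1
eef_pos: [550.7, 312.1, 36.2]
tool_rot: [-3.138, 0.004, 1.448]
force: [-0.3, 0.4, 0.3]
width: 60.1
```

```bash
python3 -c "
from h import *;from cell import ctrl
shift(ctrl,551.5,309.4,35,82.8)
t=ctrl.get_image('top')[:,:,::-1];s=ctrl.get_image('side')[:,:,::-1]
zoom(t,225,305,170,230,9,'pics/zt4.png')
zoom(s,255,345,130,220,7,'pics/zs4.png')
shift(ctrl,551.5,309.4,35,82.8)
"
```

```text
t 2.1 pos [550.7 312.1  36.2] rpy [-179.81    0.21   82.97] w 60.1 F [-0.3  0.4  0.3]
shift [-2.6  1.1  1.2] turn 0.17
t 2.2 pos [551.4 312.   37.1] rpy [-179.86    0.18   82.93] w 59.6 F [-0.2  0.5 -0.3]
shift [-2.5  0.4  2.1] turn 0.13
```

View pics/zs4.png

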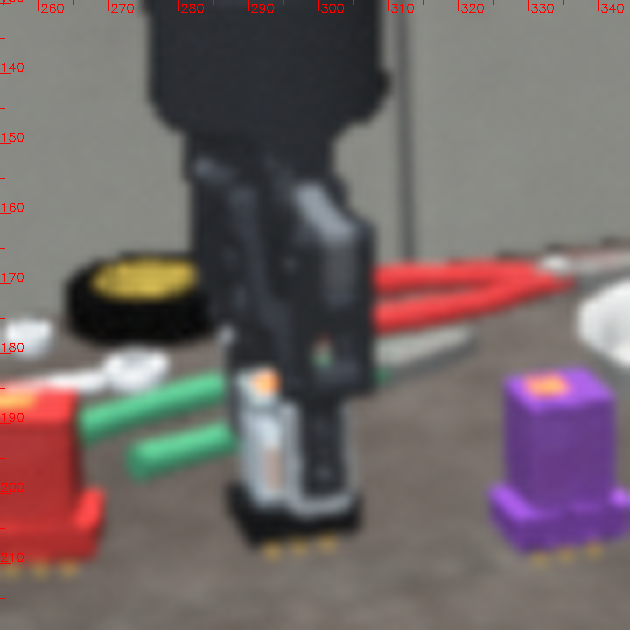

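send_rows:
  commands:
    - [60, -2.5, 0.5, 1, 0]
    - [40, -2.5, 0.5, 1, 0]
    - [32, -2.5, 0.5, 1, 0]
    - [24, -2.5, 0.5, 1, 0]
    - [20, -2.5, 0.5, 1, 0]

```text
clock: 2.7
eef_pos: [552.1, 309.6, 36.8]
tool_rot: [-3.14, 0.002, 1.447]
force: [0.1, 0.1, 4.2]
width: 27.6
```

```bash
python3 -c "
from h import *;from cell import ctrl
shift(ctrl,551.5,309.4,35,82.8)
"
```

```text
t 2.7 pos [552.1 309.6  36.8] rpy [-1.7992e+02  1.4000e-01  8.2930e+01] w 27.6 F [0.1 0.1 4.2]
shift [-0.3 -0.6  1.8] turn 0.13
```

send_rows:
  commands:
    - [20, 0, 0, 0, 0]
    - [20, 0, 0, -10, 0]
    - [20, 0, 0, -40, 0]
    - [20, 0, 0, -80, 0]
    - [20, 0, 0, -100, 0]

```text
clock: 3.2
eef_pos: [553.6, 310.6, 140.3]
tool_rot: [3.14, -0.0, 1.447]
force: [-0.2, -0.8, -1.8]
width: 27.4
```

```bash
python3 -c "
from h import *;from cell import ctrl
shift(ctrl,529.5,1.5,140,82.8)
t=ctrl.get_image('top')[:,:,::-1];s=ctrl.get_image('side')[:,:,::-1]
zoom(t,225,305,170,230,9,'pics/zt5.png')
zoom(s,255,345,100,220,5,'pics/zs5.png')
shift(ctrl,529.5,1.5,140,82.8)
"
```

```text
t 3.2 pos [553.6 310.6 140.3] rpy [ 1.7989e+02 -1.0000e-02  8.2920e+01] w 27.4 F [-0.2 -0.8 -1.8]
shift [-3.097e+02  1.420e+01  3.000e-01] turn 0.12
t 3.3 pos [554.4 311.  140.8] rpy [ 1.7976e+02 -1.1000e-01  8.2920e+01] w 27.3 F [ 0.5  0.1 -1.8]
shift [-3.103e+02  1.350e+01  2.000e-01] turn 0.12
```

View pics/zs5.png

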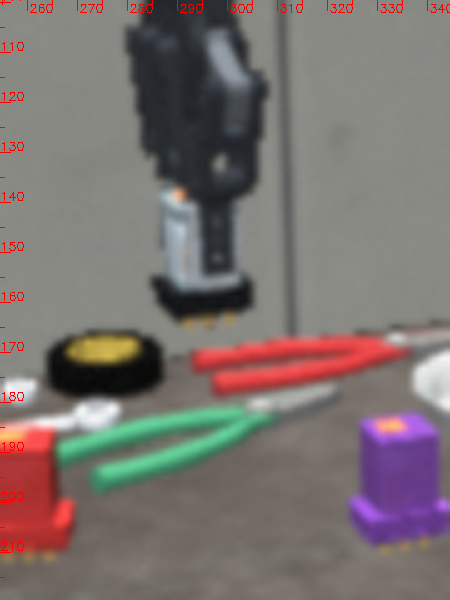

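send_rows:
  commands:
    - [20, -35, 1.5, 0, 0]
    - [20, -75, 3, 0, 0]
    - [20, -115, 5, 0, 0]
    - [20, -155, 6.5, 0, 0]
    - [20, -195, 8, 0, 0]

```text
clock: 3.8
eef_pos: [537.1, 114.9, 139.4]
tool_rot: [3.139, -0.001, 1.448]
force: [0.2, -0.6, -0.5]
width: 27.2
```

```bash
python3 -c "
from h import *;from cell import ctrl
shift(ctrl,529.5,1.5,130,82.8)
"
```

```text
t 3.8 pos [537.1 114.9 139.4] rpy [ 1.7987e+02 -6.0000e-02  8.2950e+01] w 27.2 F [ 0.2 -0.6 -0.5]
shift [-113.5    6.4    9.3] turn 0.15
```

send_rows:
  commands:
    - [20, -40, 2, 2, 0]
    - [20, -80, 4, 5, 0]
    - [20, -107, 6, 9, 0]
    - [20, -113.5, 6.4, 9, 0.1]
    - [20, -113.5, 6.4, 9, 0.1]

```text
clock: 4.3
eef_pos: [528.9, 0.5, 129.7]
tool_rot: [3.141, -0.001, 1.444]
force: [0.1, 0.5, -2.0]
width: 27.2
```

```bash
python3 -c "
from h import *;from cell import ctrl
shift(ctrl,529.5,1.5,110,82.8)
t=ctrl.get_image('top')[:,:,::-1];s=ctrl.get_image('side')[:,:,::-1]
cv2.imwrite('pics/t6.png',t);cv2.imwrite('pics/s6.png',s)
zoom(s,315,405,190,290,6,'pics/zs6.png')
zoom(t,350,430,180,250,8,'pics/zt6.png')
shift(ctrl,529.5,1.5,110,82.8)
"
```

```text
t 4.3 pos [5.289e+02 5.000e-01 1.297e+02] rpy [ 1.7996e+02 -5.0000e-02  8.2710e+01] w 27.2 F [ 0.1  0.5 -2. ]
shift [ 1.   0.5 19.7] turn -0.09
t 4.4 pos [529.5   3.3 130.1] rpy [ 1.7989e+02 -1.3000e-01  8.2940e+01] w 27.3 F [-0.4  0.5 -1.5]
shift [-1.8  0.2 20.1] turn 0.14
```

View pics/zs6.png

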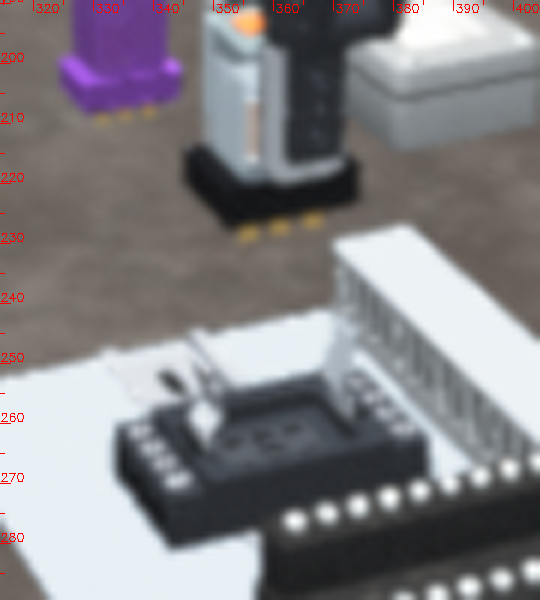

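View pics/zt6.png

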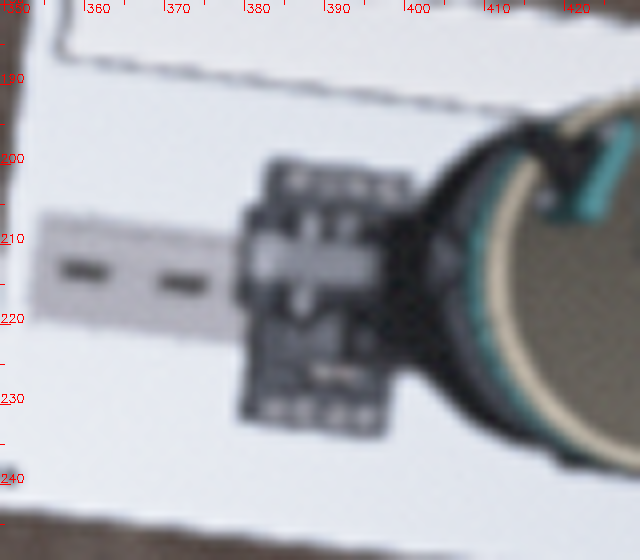

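send_rows:
  commands:
    - [20, -1, 0.2, 10, 0.1]
    - [20, -1, 0.2, 24, 0.1]
    - [20, -1, 0.2, 24, 0.1]
    - [20, -1, 0.2, 24, 0.1]
    - [20, -1, 0.2, 24, 0.1]

```text
clock: 4.9
eef_pos: [529.9, 3.0, 106.3]
tool_rot: [3.139, -0.003, 1.447]
force: [-0.8, -0.1, -1.2]
width: 27.2
```

```bash
python3 -c "
from h import *;from cell import ctrl
for i in range(4):
  s=ctrl.get_image('side')[:,:,::-1]
  shift(ctrl,529.5,1.5,110,82.8)
cv2.imwrite('pics/s7.png',s)
zoom(s,335,395,190,280,6,'pics/zs7.png')
zoom(s,335,395,204,254,12,'pics/zs7.png')
"
```

```text
t 4.95 pos [530.    2.8 106.5] rpy [ 1.7985e+02 -1.5000e-01  8.2880e+01] w 27.4 F [ 0.   1.1 -1.3]
shift [-1.4 -0.3 -3.5] turn 0.08
t 5.0 pos [530.    2.7 106.5] rpy [ 1.7984e+02 -1.5000e-01  8.2870e+01] w 27.5 F [-0.4  0.6 -1.2]
shift [-1.2 -0.4 -3.5] turn 0.07
t 5.05 pos [530.    2.5 106.6] rpy [ 1.7984e+02 -1.5000e-01  8.2850e+01] w 27.1 F [-0.4  0.3 -0.9]
shift [-1.1 -0.4 -3.4] turn 0.05
t 5.1 pos [529.9   2.4 106.5] rpy [ 1.7984e+02 -1.4000e-01  8.2850e+01] w 27.7 F [-0.3 -1.2 -0.9]
shift [-1.  -0.3 -3.5] turn 0.05
```

View pics/zs7.png

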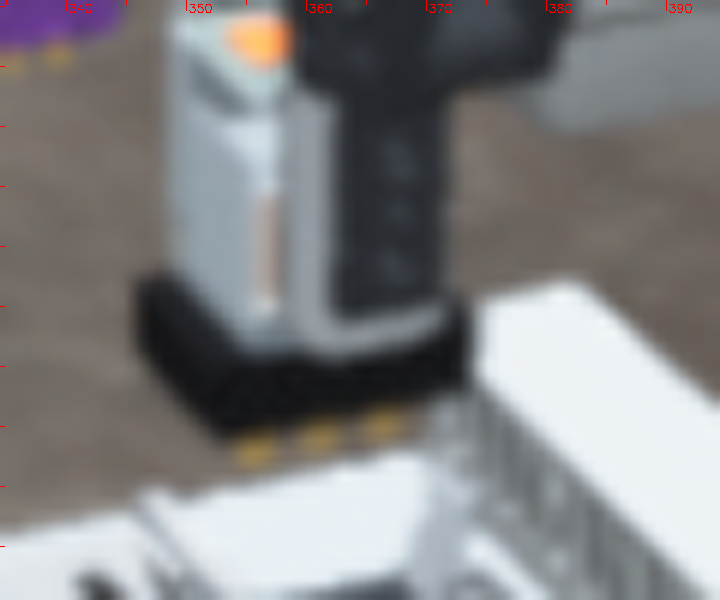

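```bash
cat > m.py <<'E'
from h import *
from cell import ctrl
from scipy.optimize import least_squares
T=ctrl.camera_params("top");S=ctrl.camera_params("side")
def W(c,yaw,l):
    a=np.radians(yaw);return np.array([c[0]+l[0]*np.cos(a)-l[1]*np.sin(a),c[1]+l[0]*np.sin(a)+l[1]*np.cos(a),c[2]+l[2]])
E
python3 - <<'E'
from m import *
# pre-grip, side0 (zs2): blades and foot. px=280+x/14-.5, 175+y/14-.5
f=lambda x,y:(280+x/14-.5,175+y/14-.5)
L={'left':((-20,14,21),f(108,340)),'right':((20,-14,21),f(372,358)),'fl':((-20,-14,21),f(155,385))}
c=[551.5,309.4,0]
for k,(l,o) in L.items(): print(k,proj(S,W(c,-7.2,l)).round(1),np.round(o,1))
print('blades',proj(S,c).round(1),np.round(f(250,465),1))
g=lambda x,y:(335+x/12-.5,204+y/12-.5)
c=[529.9-.6,2.4-.2,69.7]
L={'left':((-20,14,21),g(137,280)),'right':((20,-14,21),g(472,310)),'fl':((-20,-14,21),g(225,355))}
for k,(l,o) in L.items(): print(k,proj(S,W(c,-7.15,l)).round(1),np.round(o,1))
print('blades',proj(S,c).round(1),np.round(g(318,438),1))
sn=[(148,258),(170,290),(192,320),(215,352)];sf=[(545,170),(572,198),(600,225),(632,257)]
print('sock obs',np.mean(sn+sf,0)/11+[324.5,237.5],'pred',proj(S,[529.5,1.46,29.3]))
print('px/mm', proj(S,[530.5,1.5,60])-proj(S,[529.5,1.5,60]),proj(S,[529.5,2.5,60])-proj(S,[529.5,1.5,60]))
E
```

```text
left [286.7 199. ] [287.2 198.8]
right [306.7 200.7] [306.1 200.1]
fl [290.1 203.5] [290.6 202. ]
blades [297.1 208.1] [297.4 207.7]
left [345.3 227. ] [345.9 226.8]
right [375.  229.9] [373.8 229.3]
fl [352.3 234.5] [353.2 233.1]
blades [359.8 239.8] [361. 240.]
sock obs [359.43181818 261.02272727] pred [359.75637891 260.92015787]
px/mm [ 0.51120893 -0.15092382] [-0.32419003 -0.26183195]
```

send_rows:
  commands:
    - [20, -0.8, 0, 6, 0]
    - [20, -0.8, 0, 12, 0]
    - [20, -0.8, 0, 17, 0]
    - [20, -0.8, 0, 18, 0]
    - [20, -0.8, 0, 18, 0]

```text
clock: 5.6
eef_pos: [529.6, 1.7, 88.0]
tool_rot: [3.14, -0.002, 1.446]
force: [-0.1, -0.1, -2.0]
width: 27.0
```

```bash
python3 -c "
from h import *;from cell import ctrl
for i in range(2):
  s=ctrl.get_image('side')[:,:,::-1]
  shift(ctrl,529.9,1.6,78,82.8)
zoom(s,325,395,210,285,8,'pics/zs8.png')
"
```

```text
t 5.65 pos [529.8   1.7  88.3] rpy [ 1.7986e+02 -1.4000e-01  8.2850e+01] w 27.2 F [-0.3  0.  -0.3]
shift [-0.1  0.1 10.3] turn 0.05
t 5.7 pos [530.    1.7  88.5] rpy [ 1.7984e+02 -1.5000e-01  8.2850e+01] w 27.4 F [ 0.1  0.3 -0.4]
shift [-0.1 -0.1 10.5] turn 0.05
```

View pics/zs8.png

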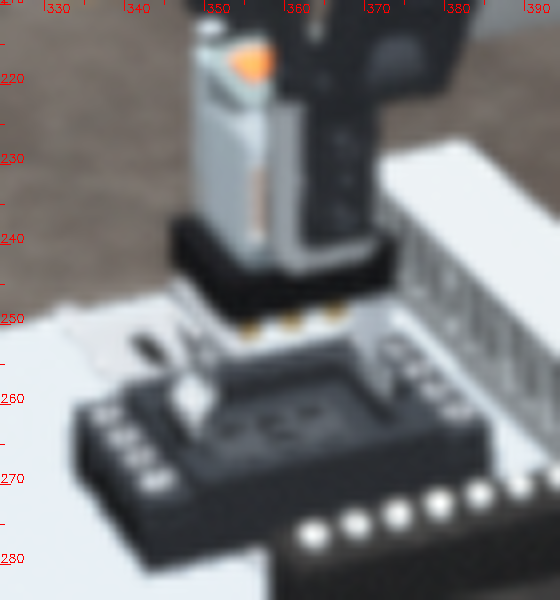

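send_rows:
  commands:
    - [20, 0, 0, 2.5, 0]
    - [20, 0, 0, 5, 0]
    - [20, 0, 0, 7.5, 0]
    - [20, 0, 0, 10, 0]
    - [20, 0, 0, 12, 0]

```text
clock: 6.2
eef_pos: [529.9, 1.7, 76.2]
tool_rot: [3.139, -0.002, 1.446]
force: [0.5, -0.2, -1.5]
width: 27.6
```

```bash
python3 -c "
from h import *;from cell import ctrl
shift(ctrl,529.9,1.6,68,82.8)
"
```

```text
t 6.2 pos [529.9   1.7  76.2] rpy [ 1.7986e+02 -1.4000e-01  8.2850e+01] w 27.6 F [ 0.5 -0.2 -1.5]
shift [-0.1 -0.   8.2] turn 0.05
```

send_rows:
  commands:
    - [20, 0, 0, 1.5, 0]
    - [20, 0, 0, 3, 0]
    - [20, 0, 0, 4.5, 0]
    - [20, 0, 0, 6, 0]
    - [20, 0, 0, 7, 0]

```text
clock: 6.7
eef_pos: [530.4, 1.8, 70.0]
tool_rot: [3.138, -0.003, 1.446]
force: [-0.3, -0.6, 9.2]
width: 27.5
```

send_rows:
  commands:
    - [20, 0, 0, 1, 0]
    - [20, 0, 0, 2, 0]
    - [20, 0, 0, 3, 0]

```text
clock: 7.0
eef_pos: [530.6, 1.8, 68.0]
tool_rot: [3.137, -0.003, 1.446]
force: [-3.2, 0.1, 12.2]
width: 27.3
```

```bash
python3 -c "
from h import *;from cell import ctrl
s=ctrl.get_image('side')[:,:,::-1]
shift(ctrl,529.9,1.6,68,82.8)
zoom(s,325,395,210,285,8,'pics/zs9.png')
"
```

```text
t 7.05 pos [530.5   1.8  67.8] rpy [ 1.7975e+02 -1.6000e-01  8.2850e+01] w 27.3 F [-2.   0.2  8.8]
shift [-0.3 -0.6 -0.2] turn 0.05
```

View pics/zs9.png

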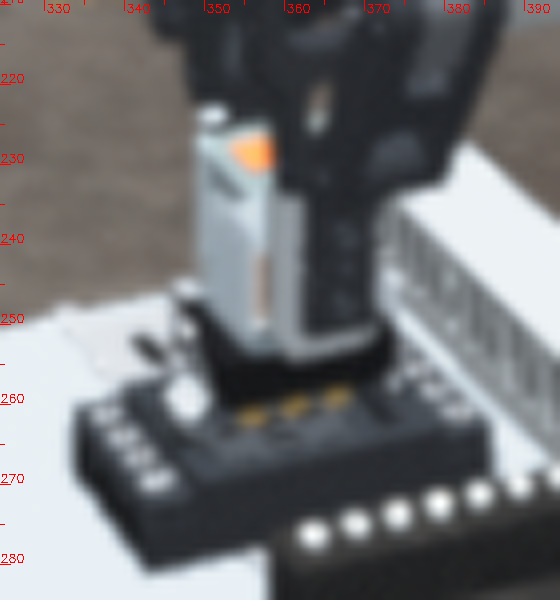

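send_rows:
  commands:
    - [20, 0, -0.6, 1, 0]
    - [20, 0, -0.6, 2, 0]
    - [20, 0, -0.6, 3, 0]
    - [20, 0, -0.6, 4, 0]

```text
clock: 7.45
eef_pos: [530.3, 2.1, 64.6]
tool_rot: [3.136, -0.003, 1.446]
force: [-1.7, -0.6, 6.9]
width: 27.2
```

send_rows:
  commands:
    - [20, -0.3, -0.4, 1, 0]
    - [20, -0.3, -0.4, 2, 0]
    - [20, -0.3, -0.4, 3, 0]
    - [20, -0.3, -0.4, 4, 0]

```text
clock: 7.85
eef_pos: [530.3, 1.9, 61.1]
tool_rot: [3.135, -0.003, 1.446]
force: [-0.7, -0.3, 5.6]
width: 27.3
```

send_rows:
  commands:
    - [20, 0, -0.2, 1, 0]
    - [20, 0, -0.2, 2, 0]
    - [20, 0, -0.2, 3, 0]

```text
clock: 8.15
eef_pos: [530.4, 2.0, 58.7]
tool_rot: [3.134, -0.003, 1.446]
force: [-0.8, 0.5, 6.5]
width: 27.5
```

send_rows:
  commands:
    - [20, 0, -0.2, 1, 0]
    - [20, 0, -0.2, 2, 0]
    - [20, 0, -0.2, 3, 0]

```text
clock: 8.45
eef_pos: [530.4, 2.1, 56.2]
tool_rot: [3.134, -0.003, 1.446]
force: [-1.7, -0.5, 5.7]
width: 27.2
```

send_rows:
  commands:
    - [20, 0, -0.2, 1, 0]
    - [20, 0, -0.2, 2, 0]
    - [20, 0, -0.2, 3, 0]

```text
clock: 8.75
eef_pos: [530.1, 2.0, 52.9]
tool_rot: [3.134, -0.003, 1.446]
force: [0.5, -0.3, -1.0]
width: 27.6
```

send_rows:
  commands:
    - [20, 0, 0, 1, 0]
    - [20, 0, 0, 2, 0]
    - [20, 0, 0, 2.5, 0]

```text
clock: 9.05
eef_pos: [530.2, 2.1, 52.2]
tool_rot: [3.134, -0.003, 1.446]
force: [-2.9, 0.0, 22.4]
width: 27.1
```

```bash
python3 -c "
from h import *;from cell import ctrl
s=ctrl.get_image('side')[:,:,::-1]
shift(ctrl,529.9,1.6,51,82.8)
zoom(s,325,395,210,285,8,'pics/zs10.png')
"
```

```text
t 9.1 pos [530.2   2.1  52.3] rpy [179.55  -0.18  82.86] w 27.2 F [-3.3 -0.2 17.8]
shift [-0.5 -0.3  1.3] turn 0.06
```

View pics/zs10.png

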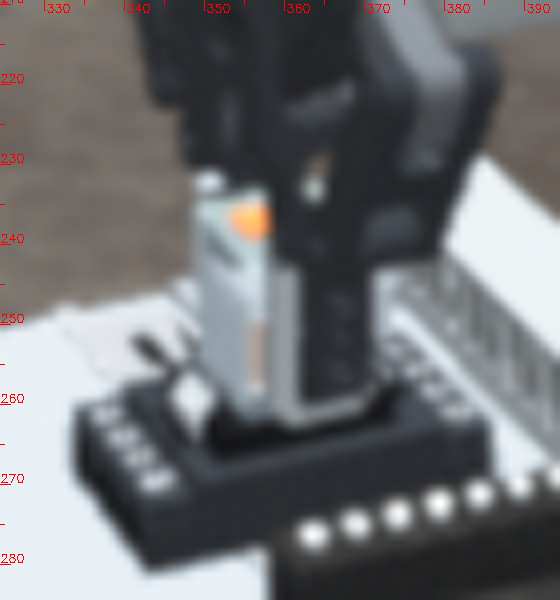

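send_rows:
  commands:
    - [20, 0, 0, 1, 0]
    - [20, 0, 0, 2, 0]
    - [20, 0, 0, 2.5, 0]
    - [20, 0, 0, 2.5, 0]

```text
clock: 9.5
eef_pos: [530.3, 2.0, 52.2]
tool_rot: [3.133, -0.003, 1.446]
force: [-4.7, 0.0, 24.2]
width: 27.1
```

send_rows:
  commands:
    - [20, 0, 0, 0, 0]
    - [20, 0, 0, -0.5, 0]
    - [20, 0, 0, -0.5, 0]

```text
clock: 9.8
eef_pos: [530.2, 2.0, 52.6]
tool_rot: [3.133, -0.003, 1.446]
force: [-0.2, -0.4, -0.1]
width: 27.4
```

send_rows:
  commands:
    - [20, 0, 0, -0.5, 0]
    - [20, 0, 0, -1, 0]
    - [20, 0, 0, -1, 0]

```text
clock: 10.1
eef_pos: [530.0, 2.0, 53.2]
tool_rot: [3.134, -0.003, 1.446]
force: [-0.8, 0.2, -4.7]
width: 27.8
```

send_rows:
  commands:
    - [20, 0, 0, -0.5, 0]
    - [20, 0, 0, -1, 0]
    - [20, 0, 0, -1, 0]

```text
clock: 10.4
eef_pos: [529.9, 2.0, 53.7]
tool_rot: [3.134, -0.003, 1.446]
force: [1.3, -0.6, -10.6]
width: 27.1
```

send_rows:
  commands:
    - [20, 0, 0, -0.5, 0]
    - [20, 0, 0, -1, 0]
    - [20, 0, 0, -1, 0]

```text
clock: 10.7
eef_pos: [529.7, 2.0, 54.2]
tool_rot: [3.135, -0.003, 1.446]
force: [2.8, 0.2, -14.8]
width: 27.4
```

send_rows:
  commands:
    - [20, 0, 0, -0.7, 0]
    - [20, 0, 0, -0.7, 0]
    - [20, 0, 0, -0.7, 0]

```text
clock: 11.0
eef_pos: [529.6, 2.0, 54.6]
tool_rot: [3.135, -0.003, 1.446]
force: [2.4, -0.8, -19.3]
width: 27.4
```

```bash
python3 -c "
from h import *;from cell import ctrl
s=ctrl.get_image('side')[:,:,::-1]
shift(ctrl,529.9,1.6,54.2,82.8)
cv2.imwrite('pics/s11.png',s);zoom(s,325,395,210,285,8,'pics/zs11.png')
"
```

```text
t 11.05 pos [529.5   2.   54.6] rpy [ 1.7963e+02 -1.6000e-01  8.2860e+01] w 27.2 F [  3.2   0.3 -19.7]
shift [-0.3  0.4  0.4] turn 0.06
```

send_rows:
  commands:
    - [20, 0, 0, 0, 0]
    - [20, 0, 0, 0, 0]
    - [20, 0, 0, 0, 0]

```text
clock: 11.35
eef_pos: [529.6, 1.9, 54.6]
tool_rot: [3.135, -0.003, 1.446]
force: [3.7, 0.3, -18.7]
width: 27.3
```

send_rows:
  commands:
    - [20, 0, 0, 0.3, 0]
    - [20, 0, 0, 0.3, 0]
    - [20, 0, 0, 0.3, 0]
    - [20, 0, 0, 0.3, 0]
    - [20, 0, 0, 0.3, 0]

```text
clock: 11.85
eef_pos: [529.7, 2.0, 54.4]
tool_rot: [3.135, -0.003, 1.446]
force: [2.0, -0.6, -14.1]
width: 27.5
```

send_rows:
  commands:
    - [20, 0, 0, -0.1, 0]
    - [20, 0, 0, -0.1, 0]
    - [20, 0, 0, -0.1, 0]
    - [20, 0, 0, -0.1, 0]
    - [20, 0, 0, -0.1, 0]

```text
clock: 12.35
eef_pos: [529.6, 2.0, 54.5]
tool_rot: [3.135, -0.003, 1.446]
force: [1.9, 0.2, -15.8]
width: 27.2
```

send_rows:
  commands:
    - [20, 0, 0, 0, 0]
    - [20, 0, 0, 0, 0]
    - [20, 0, 0, 0, 0]
    - [20, 0, 0, 0, 0]
    - [20, 0, 0, 0, 0]

```text
clock: 12.85
eef_pos: [529.7, 2.0, 54.5]
tool_rot: [3.135, -0.003, 1.446]
force: [2.3, -0.1, -15.7]
width: 27.3
```

send_rows:
  commands:
    - [20, 0, 0, 0, 0]
    - [20, 0, 0, 0, 0]
    - [20, 0, 0, 0, 0]
    - [20, 0, 0, 0, 0]
    - [20, 0, 0, 0, 0]

```text
clock: 13.35
eef_pos: [529.7, 2.0, 54.5]
tool_rot: [3.135, -0.003, 1.446]
force: [1.7, 0.3, -15.8]
width: 27.5
```

send_rows:
  commands:
    - [20, 0, 0, 0, 0]
    - [20, 0, 0, 0, 0]
    - [20, 0, 0, 0, 0]
    - [20, 0, 0, 0, 0]
    - [20, 0, 0, 0, 0]

```text
clock: 13.85
eef_pos: [529.6, 1.9, 54.5]
tool_rot: [3.135, -0.003, 1.446]
force: [2.8, -0.2, -16.0]
width: 27.4
```

```bash
python3 -c "
from h import *;from cell import ctrl
s=ctrl.get_image('side')[:,:,::-1]
shift(ctrl,529.9,1.6,52.2,82.8)
cv2.imwrite('pics/s12.png',s);zoom(s,325,395,210,285,8,'pics/zs12.png')
"
```

```text
t 13.9 pos [529.6   2.   54.5] rpy [ 1.7962e+02 -1.6000e-01  8.2850e+01] w 27.2 F [  2.3   0.1 -15.9]
shift [-0.4  0.3  2.3] turn 0.05
```

View pics/zs12.png

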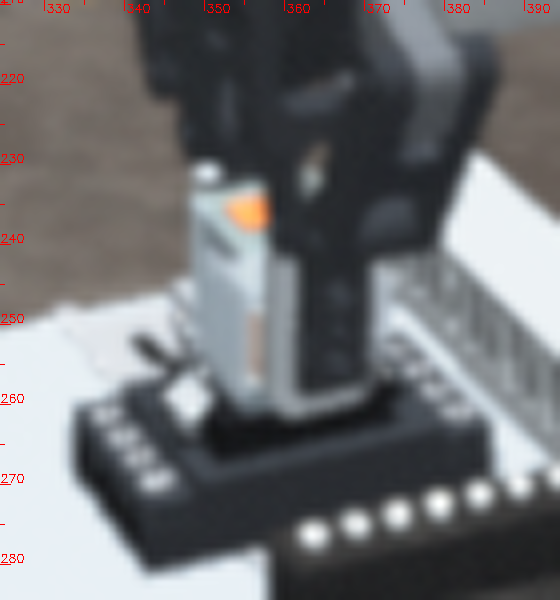

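send_rows:
  commands:
    - [20, 0.1, 0, 0.6, 0]
    - [20, 0.1, 0, 1.2, 0]
    - [20, 0.1, 0.2, 1.8, 0]
    - [20, 0.1, 0.4, 2.4, 0]
    - [20, 0.1, 0.4, 3.2, 0]

```text
clock: 14.4
eef_pos: [530.4, 2.1, 52.3]
tool_rot: [3.134, -0.003, 1.446]
force: [-1.4, -0.3, 12.9]
width: 27.2
```

send_rows:
  commands:
    - [20, 0, 0, 1, 0]
    - [20, 0, 0, 1.5, 0]
    - [20, 0, 0, 1.5, 0]

```text
clock: 14.7
eef_pos: [530.4, 2.1, 52.3]
tool_rot: [3.134, -0.003, 1.446]
force: [-2.3, 0.5, 10.9]
width: 27.2
```

send_rows:
  commands:
    - [30, 0, 0, 0, 0]
    - [38, 0, 0, 0, 0]
    - [46, 0, 0, 0, 0]
    - [50, 0, 0, 0, 0]
    - [50, 0, 0, 0, 0]

```text
clock: 15.2
eef_pos: [530.3, 2.1, 52.2]
tool_rot: [3.134, -0.003, 1.446]
force: [-0.4, -0.2, 0.2]
width: 50.0
```

send_rows:
  commands:
    - [50, 0, 0, -10, 0]
    - [50, 0, 0, -30, 0]
    - [50, 0, 0, -60, 0]
    - [50, 0, 0, -95, 0]
    - [50, 0, 0, -130, 0]

```text
clock: 15.7
eef_pos: [528.9, 1.9, 184.0]
tool_rot: [3.134, -0.003, 1.446]
force: [0.7, -0.3, 0.3]
width: 49.7
```

send_rows:
  commands:
    - [50, 25, 0, 0, 0]
    - [50, 60, 0, 0, 0]
    - [50, 100, 0, 0, 0]
    - [50, 140, 0, 0, 0]
    - [50, 180, 0, 0, 0]

```text
clock: 16.2
eef_pos: [551.3, 181.9, 185.3]
tool_rot: [3.134, -0.003, 1.446]
force: [0.2, -0.1, 0.9]
width: 50.2
```

```bash
python3 -c "
from h import *;from cell import ctrl
shift(ctrl,529.9,1.6,52.2,82.8)
s=ctrl.get_image('side')[:,:,::-1];t=ctrl.get_image('top')[:,:,::-1]
cv2.imwrite('pics/s13.png',s);cv2.imwrite('pics/t13.png',t)
zoom(s,325,395,210,285,8,'pics/zs13.png');zoom(t,365,415,185,245,10,'pics/zt13.png')
"
```

```text
t 16.2 pos [551.3 181.9 185.3] rpy [ 1.7955e+02 -1.7000e-01  8.2840e+01] w 50.2 F [ 0.2 -0.1  0.9]
shift [-181.9    0.2  132.5] turn 0.04
```

View pics/zs13.png

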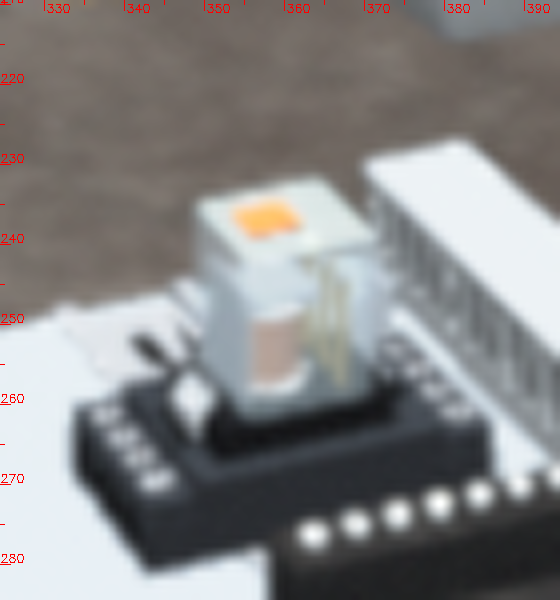

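View pics/t13.png

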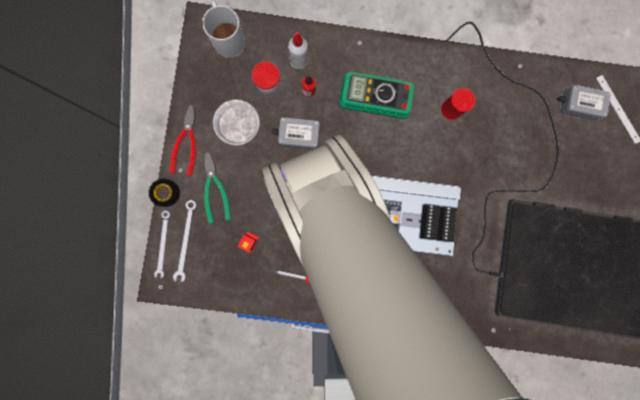

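View pics/zt13.png

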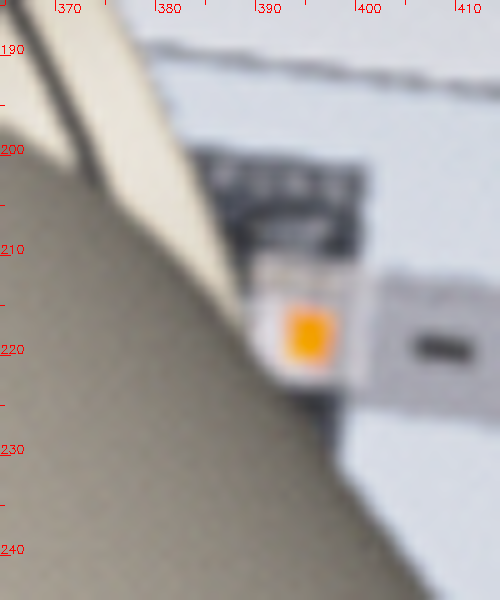

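```bash
python3 - <<'E'
from m import *
g=lambda x,y:np.round((325+x/8-.5,210+y/8-.5),1)
O=[g(197,205),g(320,178),g(380,240),g(245,262)]
L=[(-14.5,14,0),(14.5,14,0),(14.5,-14,0),(-14.5,-14,0)]
for m in(28,29.3,30.5):
    print(m,np.round(np.array([proj(S,W([529.8,1.7,m+44],-7.2,l)) for l in L])-O,1).tolist())
ctrl.finish_job()
E
```

```text
28 [[-0.4, 1.4], [-0.0, 1.5], [0.0, 1.3], [0.7, 2.0]]
29.3 [[-0.4, 0.7], [0.0, 0.8], [0.0, 0.6], [0.7, 1.3]]
30.5 [[-0.4, 0.1], [0.0, 0.2], [0.0, -0.1], [0.7, 0.7]]
the job is handed in; nothing more can be done
```

The relay is plugged into the socket and held by the clips, and the job was handed in at about 16.3 s of the 51 s allowed.

- **Insertion:** I lowered it straight down a few millimetres at a time. The force reached about 12 N at the clips, then dropped to zero as they snapped over. It stopped firmly on the bottom at a tool height of 52.2 mm under about 24 N.
- **Pull test:** I pulled it straight up and held 14 to 16 N for about 2 s. It first crept up to 19.7 N, the highest reading I saw. The relay rose about 2 mm and the clips held.
- **Release:** I let it back down to 52.3 mm, pressed lightly at 11 to 13 N and opened the gripper. The force read about zero, and I moved the arm clear.

**Last checks:** The side picture shows the relay upright in the socket, with the near clip in the same place as when the socket was empty. The relay's top corners match a fully home position to within 0.7 pixel if the socket mouth is at 30.5 mm. That disagrees slightly with my first camera estimate of 29.3 mm, which is within the calibration error.

**Not checked directly:**
- Forces were only read at the end of each call, so brief peaks in between were not seen. That includes the snap, where I never read the stated 15 to 20 N.
- The clip deflections were not measured. I judged the clips seated from the snap, the pull test and the pictures.
- I did not measure whether the bystanders had moved. In the last top picture the pliers and controller look unmoved, but the arm hides most of the screwdriver.

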